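# Stack the instrument tray onto the clinic's tray station

### The job

Pick up the steel instrument tray standing by itself on the counter by its black bar handle, keep it level, and stack it on the tray that is held in the grey holder, so that its four corner lugs are in the sockets and it sits flat and fully home inside the raised guide edges. Feel it in gently without banging or forcing it, let go only once it is fully home, and leave the bottle and the jar where they are.

Things in the scene. Friction and masses are not known exactly. Their poses are not given: they have to be found in the camera images.
- tray_handle (a point): Centre of the black bar handle of the loose steel tray (0.45 to 0.8 kg): bar 120 long (along y), 12 wide (x), 20 tall, 70 mm above the lug tips the tray stands on. Tray 120 (x) by 180 (y), z up; walls reach 38 mm above the lug tips, 22 mm below the bar; handle posts at y = -56 and +56. When stacked this point is 110 mm above the counter; 120 mm if the lugs only stand on the landing surface.
- tray_base (a point): Middle of the loose tray's flat underside, 10 mm above the lug tips and 60 mm below the handle's centre, axes as the handle. Under it are four round lugs, 14 mm in diameter, 10 long, the last 3 mm tapering to 12, at x = -45 and +45, y = -78 and +78. The tray may be stacked either way round.
- holder: Grey plate 170 (x) by 230 (y) by 10 thick fixed to the counter, left or right; origin at its underside's centre, z up. The lower steel tray, 120 by 180, lies square on it but only roughly centred: up to 11 mm off along the plate's x and up to 11 mm along y. See or feel that shift; this pose omits it. It stays put until pushed sideways with some 18 N. Keep forces between the trays under 25 N.
- holder_top (a point): Point 50 mm above the holder's origin, axes as the holder, at the height of the lower tray's flat landing surface. From the lower tray's own centre (up to 11 mm away in x and y), four square sockets 17 wide, 12 deep lie at x = -45 and +45, y = -78 and +78. The lower tray stands on soft feet: above some 5 N of load it sinks 1 mm per 5 N, at most 5 mm.
- holder_guides (a point): Point 70 mm above the holder's origin, axes as the holder: height of the tops of the lower tray's two raised guide edges (4 thick, 20 mm above the landing surface), one along the whole +x long side, one along the whole +y short side; none on -x and -y. Inner faces 61 (x) and 91 mm (y) from the lower tray's own centre, so a tray in line with the sockets clears each by 1 mm.
- sanitizer_mid (a point): Bystander: round bottle, 60 mm diameter, 140 mm tall; point half-way up. Leave alone.
- jar_mid (a point): Bystander: glass jar, 70 mm diameter, 90 mm tall; point half-way up. Leave alone.
Mind the look-alikes: they are no part of the job. Leave any red look-alike of the part that bears tray_handle alone.

How it is judged:
On the way, in this order (a step that is already met when the one before it is completed fails the run):
1. the tray is lifted clear of the counter by its handle (height (world z) of tray_handle above 0.125 m and contact force between the fingers and tray above 1 N), for 0.2 s.
2. the tray sits fully home in the sockets, level, while still held (z of tray_handle in the frame of holder below 0.113 m and horizontal distance between tray_handle and holder below 0.023 m and angle between tray_handle's own z axis and vertical below 0.04 rad and contact force between the fingers and tray above 1 N), for 0.2 s.
At the end, for the whole second after the job is handed in: The loose tray lies flat on the lower tray with all four lugs in the sockets (middle of the handle 106 to 112.5 mm above the counter, within 23 mm of the middle of the holder, tilt under 0.025 rad, in line with it within 0.05 rad), released and at rest (z of tray_handle in the frame of holder between 0.106 and 0.1125 m and horizontal distance between tray_handle and holder below 0.023 m and angle between tray_handle's own z axis and vertical below 0.025 rad and angle between the y axis of tray_handle and the y axis of holder, either way round below 0.05 rad and contact force between the fingers and tray below 0.1 N and linear speed of tray below 0.01 m/s); the robot touches nothing.
It fails at once if the tray is pressed or banged on the lower tray or its holder with more than 25 N (contact force between tray and holder above 25 N).
It fails at once if the tray is tipped by more than 0.35 rad (angle between tray_handle's own z axis and vertical above 0.35 rad).
It fails at once if the bottle is moved by more than 15 mm (distance of sanitizer_mid from where it was at the start of the episode above 0.015 m).
It fails at once if the jar is moved by more than 15 mm (distance of jar_mid from where it was at the start of the episode above 0.015 m).
It also fails if it takes over 53 s, if anything falls off the work surface, if the arm or the gripper's body presses on something with over 40 N, if the wrist force passes 120 N, or if a joint passes its speed limit or range.

### The arm

A 6-joint arm with a two-finger parallel gripper is mounted at the origin on the work surface. World frame = base frame: x ahead of the robot, y to its left, z up, the work surface at z = 0. Lengths are in m, angles in rad, forces in N, time in s.
With the tool pointing down it reaches from about 0.25 to 0.775 m from the base axis. Payload 4 kg.
Tool frame: the origin (TCP) lies midway between the tips of the shut fingers; the grasp point (between the pads) lies 19 mm behind it (robot.grasp_offset is the distance from the TCP to the grasp point, in m); z points along the fingers, y is the direction in which the jaws open and shut (so a half turn about z gives the same grasp; the last joint's range is limited). The gripper opens to 94 mm and grips with 3 to 60 N. Pads are 16 mm wide; open, the fingers measure 119 mm over their backs; the gripper's body (75 mm by 177 mm) begins 78 mm behind the grasp point.
Start: joints at [-1.29, 0.087, 1.371, -0, 1.684, -0.103], TCP at [0.206, -0.51, 0.206] pointing down, gripper open.
Joint ranges: [-3.1, 3.1], [-0.76, 2.03], [0.27, 2.55], [-1.08, 4.22], [0.17, 2.65], [-2.57, 2.57]. Speed limits (rad/s): [2.79, 2.79, 3.14, 3.14, 3.14, 3.14].

### API

Orientations are given as [roll, pitch, yaw] about the fixed x, y, z axes, in that order (R = Rz(yaw) Ry(pitch) Rx(roll)).
In Python, from bench import status, viewer, order, robot gives the robot as it stands. The module is installed in compiled form; this text tells all that it offers.
- The arm moves only by the tool move_arm, never from a script. Its argument "targets" is a list of rows, each a list of 3 entries, a list of its own where there are three numbers: the shift along the tool's x, y, z in mm, then the turn, a rotation vector about the tool's x, y, z in degrees, then the opening, from -1 (shut) to 1 (fully open). A call has 1 to 20 rows; each row is the pose to reach, as a shift and turn from the pose commanded when the call began, along the tool's axes at that moment; what a row does not reach only later rows make up. A row lasts 1/8 s, in which the tool goes at most 62.5 mm and 10.7 degrees, less where a joint would pass 70% of its speed; a pose out of reach is approached as far as the arm can. A call with a gripper value outside its range is refused whole. The fingers move at their own pace and stop on an object; the grip force is fixed at half the most. Time passes only in rows, so rows that repeat a pose let the fingers close. It gives the time, the measured TCP pose, the force and the opening at its end, in the units of the state.
- status.get_obs(): the state, without advancing time (a new reading comes with each control period).
- viewer.snapshot(name): name is "scene" or "side" or "wrist"; returns the picture (384x512x3 uint8, red, green, blue); there is no depth.
- viewer.camera_model(name): a dict with "K" (3x3 intrinsics, pixels), "xyz" and "attitude" of the camera in the world; the wrist camera has in their place "T_tool_cam" (4x4, takes a point from camera to tool coordinates, whose origin is the TCP and whose axes are the flange's). Camera axes: x right, y up, looking along -z (the intrinsics and any distortion apply to the point x, -y, -z); pixel columns grow to the right and rows downward; lengths in m; the calibration is good to about 2 mm. A picture is of the moment at which its call begins: read the wrist's pose just before it. camera_model takes no time and is no camera call.
- order.close_job(): hands the job in, once; it reports no verdict.
The state is a dict: "time": time; "joint_positions": joint angles; "qvel": joint speeds; "joint_torque": joint torques, N m; "tool_pos": TCP position; "ee_rot": TCP orientation; "wrist_force": force on the tool from outside, world axes, zero at the start; "wrist_torque": the same for the moment, N m; "width": finger opening in m.
Only numpy, scipy, OpenCV 4.12 (cv2) and the standard library are available. Lean on these libraries where they do the work, as an engineer would, in place of code of your own. Each camera call takes 0.05 s, during which the arm holds its last target. There are 200 camera calls.

## Working session

There is one attempt and no reset: what is moved stays moved. The work goes in short steps, Python scripts to look and compute and a tool call to move; the robot and the scene stay as the last step left them, time stands still between calls to the robot, and variables do not carry over. Pictures are saved under pics/ and viewed, about 8 in all and at most 12, crops included, and the job is handed in when it is done.

Besides the shell and the picture viewer there is one more tool, called as a command line: name --argument value ..., lists and objects as JSON in quotes. move_arm: Moves the arm, as the interface text tells. Its arguments: {"type":"object","properties":{"targets":{"type":"array"}},"required":["targets"]}

```bash
mkdir -p pics; cat > h.py <<'E'
from bench import status, viewer, order, robot
import numpy as np, cv2
from scipy.spatial.transform import Rotation as R
def cam(n,obs=None):
    m=viewer.camera_model(n);K=np.array(m["K"])
    if "xyz" in m:
        a=np.array(m["attitude"]);Rm=a if a.shape==(3,3) else R.from_euler('xyz',a).as_matrix()
        return K,np.array(m["xyz"]),Rm
    T=np.array(m["T_tool_cam"]);o=obs or status.get_obs()
    Rt=R.from_euler('xyz',o["ee_rot"]).as_matrix()
    return K,Rt@T[:3,3]+np.array(o["tool_pos"]),Rt@T[:3,:3]
def ray(c,u,v,z):
    K,p,Rm=c;d=np.linalg.inv(K)@[u,v,1];d=Rm@(d*[1,-1,-1]);return p+d*(z-p[2])/d[2]
def proj(c,P):
    K,p,Rm=c;q=(Rm.T@(np.array(P)-p))*[1,-1,-1];q=K@q;return q[:2]/q[2]
def snap(n,f):
    im=viewer.snapshot(n);cv2.imwrite('pics/'+f,im[:,:,::-1]);return im
E
python3 - <<'E'
from h import *
print(status.get_obs())
for n in("scene","side","wrist"):print(n,viewer.camera_model(n))
a=snap("scene","scene0.png");b=snap("side","side0.png");snap("wrist","w0.png")
E
```

```text
{'time': 0.0, 'joint_positions': array([-1.29010084e+00,  8.79467146e-02,  1.37223748e+00, -1.67935691e-05,
        1.68362332e+00, -1.03097432e-01]), 'qvel': array([-1.13701697e-03, -4.46428776e-04, -6.08120059e-04, -1.25671478e-03,
       -8.10962762e-05, -5.98018004e-04]), 'joint_torque': array([-2.25005773e-03, -3.40184748e+01, -3.02428508e+01,  7.14781671e-02,
        3.27681494e-02, -1.62779343e-04]), 'tool_pos': array([ 0.20577896, -0.50945494,  0.20431724]), 'ee_rot': array([-3.13938784e+00, -2.11339152e-04,  3.83790818e-01]), 'wrist_force': array([-0.23420002,  0.82327282, -0.72137522]), 'wrist_torque': array([-0.01328286,  0.03611121,  0.0261187 ]), 'width': 0.0939666515778391}
scene {'K': array([[373.03881393,   0.        , 257.26782442],
       [  0.        , 373.03881393, 189.31603182],
       [  0.        ,   0.        ,   1.        ]]), 'xyz': array([1.28323842, 0.19931838, 0.62486036]), 'attitude': array([ 9.81704340e-01, -7.54845063e-04,  1.94360621e+00])}
side {'K': array([[469.14396921,   0.        , 241.11684478],
       [  0.        , 469.14396921, 187.55820539],
       [  0.        ,   0.        ,   1.        ]]), 'xyz': array([0.0210884 , 0.77683906, 1.10198499]), 'attitude': array([ 0.75676638,  0.01328968, -2.64193937])}
wrist {'K': array([[324.8846707 ,   0.        , 253.71888894],
       [  0.        , 324.8846707 , 193.62994678],
       [  0.        ,   0.        ,   1.        ]]), 'T_tool_cam': array([[-1.80197976e-03,  9.71090995e-01,  2.38702812e-01,
         6.77102067e-02],
       [ 9.99998322e-01,  1.82832050e-03,  1.11063500e-04,
        -1.29472612e-03],
       [-3.28572480e-04,  2.38702612e-01, -9.71092660e-01,
        -1.79428146e-01],
       [ 0.00000000e+00,  0.00000000e+00,  0.00000000e+00,
         1.00000000e+00]])}
```

View pics/scene0.png

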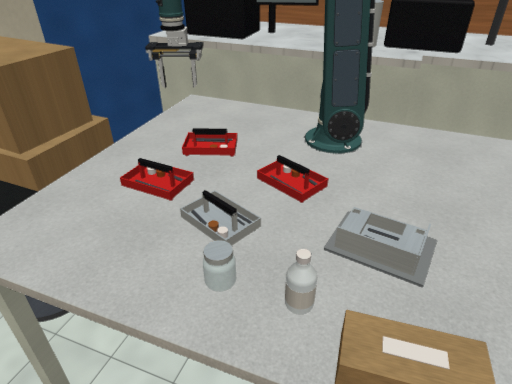

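View pics/side0.png

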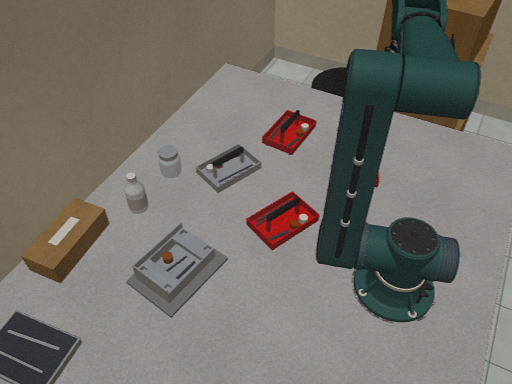

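The scene shows a steel tray with a black bar at scene (220,215) / side (228,165), and three red trays at scene (210,143), (157,178) and (292,178). Only the grey steel one fits the description. The holder is at scene (382,243) / side (178,268). I'll confirm with crops and measure.

```bash
python3 - <<'E'
from h import *
a=cv2.imread('pics/scene0.png');b=cv2.imread('pics/side0.png')
A=cv2.resize(a[180:250,170:270],None,fx=4,fy=4,interpolation=3);B=cv2.resize(b[215:325,120:235],None,fx=3.4,fy=3.4,interpolation=3)
H=max(A.shape[0],B.shape[0]);f=lambda x:cv2.copyMakeBorder(x,0,H-x.shape[0],0,0,0)
cv2.imwrite('pics/crop1.png',np.hstack([f(A),f(B)]))
for n,im,(x0,y0,x1,y1) in(("scene",a,(190,185,245,222)),("side",b,(200,140,250,175))):
    m=(im[y0:y1,x0:x1].max(2)<50).astype('uint8')
    k,l,s,c=cv2.connectedComponentsWithStats(m);i=1+s[1:,4].argmax()
    pts=np.argwhere(l==i)[:,::-1].astype('float32')+[x0,y0];r=cv2.minAreaRect(pts.astype('float32'))
    cc=cam(n);bx=cv2.boxPoints(r);print(n,s[i],r)
    print(ray(cc,*r[0],.07),[ray(cc,*q,.07)[:2].round(3) for q in bx])
c=cam("side")
for q in((128,281),(170,312),(227,259),(185,225)):print(q,ray(c,*q,.01)[:2].round(4))
for n,q in(("bottle",(138,192)),("jar",(169,161))):print(n,ray(c,*q,.06)[:2].round(3))
E
```

```text
scene [ 13   6  33  25 265] ((218.4705810546875, 202.88235473632812), (37.72969055175781, 7.88893461227417), 30.963754653930664)
[ 0.60349751 -0.17183234  0.07      ] [array([ 0.596, -0.228]), array([ 0.564, -0.234]), array([ 0.611, -0.118]), array([ 0.64 , -0.116])]
side [ 13   7  31  20 197] ((227.8662109375, 156.7547607421875), (6.62412166595459, 33.998504638671875), 61.38954162597656)
[ 0.60339666 -0.17205215  0.07      ] [array([ 0.638, -0.126]), array([ 0.591, -0.239]), array([ 0.568, -0.219]), array([ 0.615, -0.108])]
(128, 281) [0.6318 0.327 ]
(170, 312) [0.4788 0.3495]
(227, 259) [0.431  0.1386]
(185, 225) [0.6023 0.0918]
bottle [0.773 0.083]
jar [ 0.768 -0.075]
```

View pics/crop1.png

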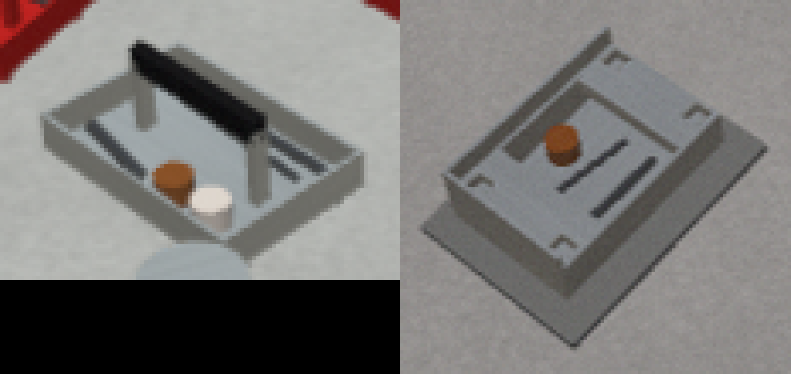

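The crop confirms it: grey steel, black bar. The holder has no handle, and its sockets are visible. Next I'll take a closer wrist view over the holder.

move_arm --targets '[[[524,-477,-96],[0,0,-55],1],[[524,-477,-96],[0,0,-55],1],[[524,-477,-96],[0,0,-55],1],[[524,-477,-96],[0,0,-55],1],[[524,-477,-96],[0,0,-55],1],[[524,-477,-96],[0,0,-55],1],[[524,-477,-96],[0,0,-55],1],[[524,-477,-96],[0,0,-55],1],[[524,-477,-96],[0,0,-55],1],[[524,-477,-96],[0,0,-55],1],[[524,-477,-96],[0,0,-55],1],[[524,-477,-96],[0,0,-55],1],[[524,-477,-96],[0,0,-55],1],[[524,-477,-96],[0,0,-55],1],[[524,-477,-96],[0,0,-55],1],[[524,-477,-96],[0,0,-55],1]]'

```text
time: 2.15
tool_pos: [0.513, 0.1275, 0.3017]
ee_rot: [3.141, 0.0, 1.342]
wrist_force: [0.8, 0.5, -0.1]
width: 0.0938
```

```bash
python3 - <<'E'
from h import *
o=status.get_obs();print(o["time"],o["tool_pos"],o["ee_rot"],abs(o["qvel"]).max(),o["wrist_force"])
np.save('o1.npy',np.r_[o["tool_pos"],o["ee_rot"]])
im=snap("wrist","w1.png")
cv2.imwrite('pics/w1b.png',cv2.resize(im[:,:,::-1],None,fx=1.56,fy=1.56,interpolation=3))
E
```

```text
2.15 [0.51295228 0.1274985  0.30167328] [3.14122684e+00 7.72137927e-05 1.34208465e+00] 0.0030101966061901356 [ 0.81468324  0.52673351 -0.09992048]
```

View pics/w1b.png

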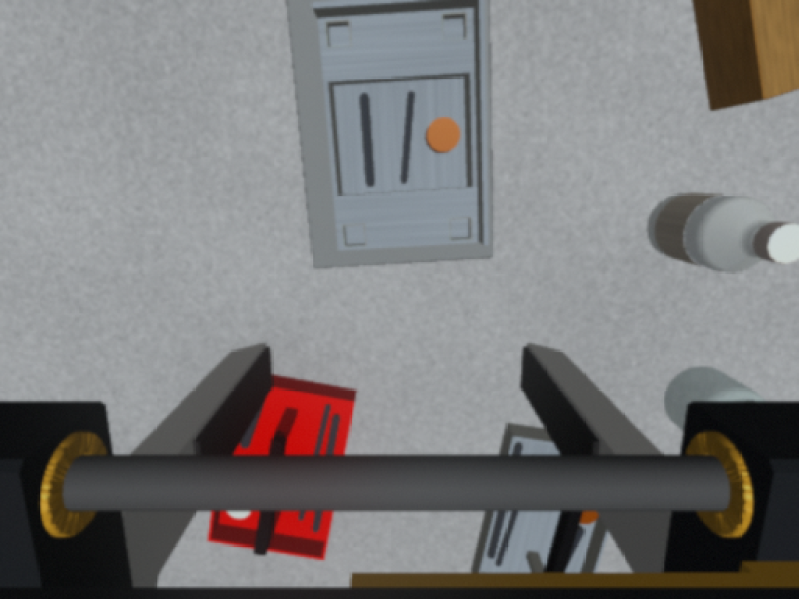

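The holder is at the top of the picture. Its guides are on the image right (+x) and top (+y), and the L-shaped socket corners are at about (328,22), (466,14), (345,243) and (470,237) in the enlarged image. The steel tray is at (550,500). I'll enlarge the corners.

```bash
python3 - <<'E'
from h import *
im=cv2.imread('pics/w1.png');t=[]
for (x,y) in((203,2),(270,2),(210,130),(270,130)):
    t.append(cv2.resize(im[y:y+35,x:x+45],None,fx=8,fy=8,interpolation=cv2.INTER_CUBIC))
m=np.vstack([np.hstack(t[:2]),np.hstack(t[2:])]);m=cv2.convertScaleAbs(m,alpha=1.8,beta=-90)
cv2.imwrite('pics/cor.png',m)
E
```

```text
(no output)
```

View pics/cor.png

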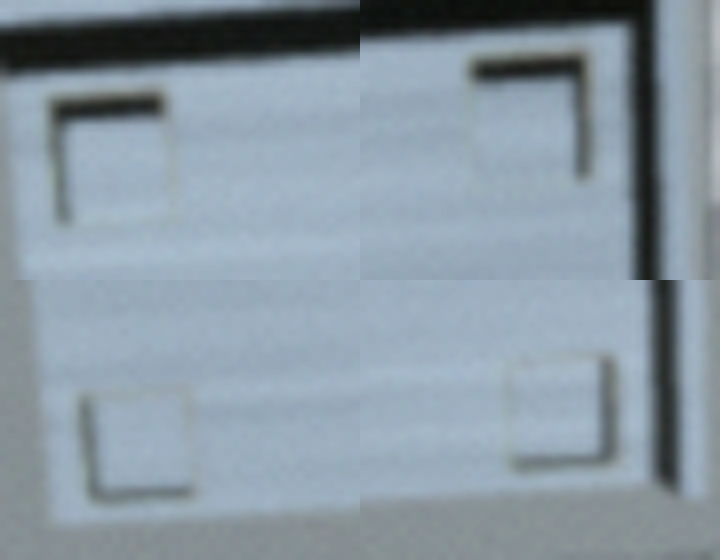

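```bash
cat >> h.py <<'E'
def fit(M,W):
    M=np.array(M);W=np.array(W)[:,:2];a=M-M.mean(0);b=W-W.mean(0)
    th=np.arctan2((a[:,0]*b[:,1]-a[:,1]*b[:,0]).sum(),(a*b).sum())
    c,s=np.cos(th),np.sin(th);Q=np.array([[c,-s],[s,c]]);t=W.mean(0)-Q@M.mean(0)
    return t,th,((Q@M.T).T+t-W)
E
python3 - <<'E'
from h import *
v=np.load('o1.npy');c=cam("wrist",dict(tool_pos=v[:3],ee_rot=v[3:]))
px=[(216.5,21.2),(290.9,16.3),(227.1,150.1),(294.7,145.9)]
W=[ray(c,*p,.05) for p in px]
t,th,r=fit([(-.045,.078),(.045,.078),(-.045,-.078),(.045,-.078)],W);print(t,th,np.pi/2+th,(r*1e3).round(2))
c2=cam("side")
for p in((617,58),(695,110),(480,182),(562,243)):print(ray(c2,120+(p[0]-400)/3.4,215+p[1]/3.4,.05)[:2])
E
```

```text
[0.53936476 0.22694176] -0.16939753539908287 1.4013987913958137 [[ 0.    0.18]
 [ 0.09  0.27]
 [-0.32 -0.15]
 [ 0.23 -0.3 ]]
[0.56982156 0.13997945]
[0.4844414  0.15480164]
[0.59688734 0.2931684 ]
[0.50872948 0.30808225]
```

move_arm --targets '[[[-390,136,0],[0,0,9.4],1],[[-390,136,0],[0,0,9.4],1],[[-390,136,0],[0,0,9.4],1],[[-390,136,0],[0,0,9.4],1],[[-390,136,0],[0,0,9.4],1],[[-390,136,0],[0,0,9.4],1],[[-390,136,0],[0,0,9.4],1],[[-390,136,0],[0,0,9.4],1],[[-390,136,0],[0,0,9.4],1],[[-390,136,0],[0,0,9.4],1]]'

```text
time: 3.45
tool_pos: [0.558, -0.2807, 0.3023]
ee_rot: [3.141, -0.0, 1.181]
wrist_force: [-0.7, -0.6, 0.0]
width: 0.0944
```

```bash
python3 - <<'E'
from h import *
o=status.get_obs();print(o["time"],o["tool_pos"],o["ee_rot"],abs(o["qvel"]).max(),o["wrist_force"])
np.save('o2.npy',np.r_[o["tool_pos"],o["ee_rot"]])
im=snap("wrist","w2.png")
c=cam("wrist",o);u=proj(c,[.6035,-.172,.05]);print(u)
x,y=int(u[0])-60,max(0,int(u[1])-75);print(x,y)
cv2.imwrite('pics/w2b.png',cv2.resize(im[y:y+145,x:x+130,::-1],None,fx=4,fy=4,interpolation=2))
E
```

```text
3.45 [ 0.5580165  -0.28070321  0.30225419] [ 3.14064818e+00 -9.45987771e-05  1.18138952e+00] 0.00583798403027627 [-0.72235221 -0.63184271  0.04122822]
[255.42627097  73.60967202]
195 0
```

View pics/w2b.png

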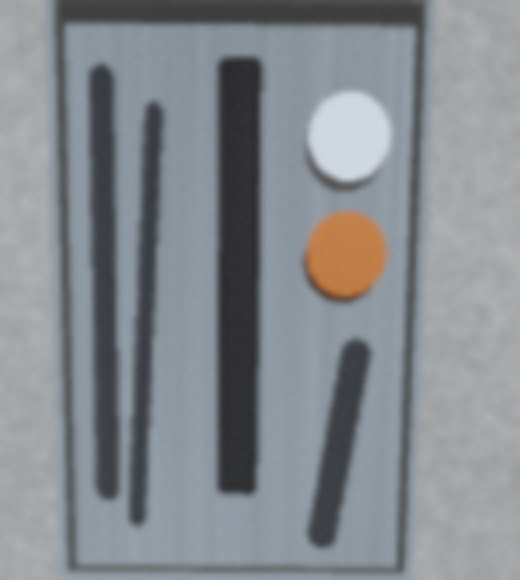

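```bash
python3 - <<'E'
from h import *
v=np.load('o2.npy');c=cam("wrist",dict(tool_pos=v[:3],ee_rot=v[3:]))
im=cv2.imread('pics/w2.png')[0:145,240:268];big=cv2.resize(im,None,fx=4,fy=4,interpolation=2)
m=(big.max(2)<75).astype('uint8');k,l,s,_=cv2.connectedComponentsWithStats(m);i=1+s[1:,4].argmax()
P=np.argwhere(l==i)[:,::-1].astype('float32');bx=cv2.boxPoints(cv2.minAreaRect(P));print(s[i])
raw=(bx+.5)/4-.5+[240,0];print(raw.round(1))
W=np.array([ray(c,*p,.08)[:2] for p in raw]);print(W.round(4),W.mean(0))
lo=W[W[:,1]<W[:,1].mean()].mean(0);hi=W[W[:,1]>W[:,1].mean()].mean(0);d=hi-lo
yaw=np.arctan2(d[1],d[0]);print("len",np.linalg.norm(d),"yaw",yaw)
x=np.array([np.cos(v[5]),np.sin(v[5])]);y=np.array([x[1],-x[0]]);dd=W.mean(0)-v[:2];print("tool shift",dd@x*1e3,dd@y*1e3,"turn z",-np.degrees(yaw-v[5]))
# tray rim corners (z=.038), from the 4x crop
R4=[(57,2),(424,2),(404,571),(71,571)]
Q=np.array([ray(c,195+(a+.5)/4-.5,(b+.5)/4-.5,.038)[:2] for a,b in R4]);print("rim",Q.mean(0),np.linalg.norm(Q[0]-Q[1]),np.linalg.norm(Q[1]-Q[2]))
E
```

```text
[   40    59    40   433 15601]
[[249.3 122.3]
 [249.9  14.3]
 [259.4  14.4]
 [258.8 122.4]]
[[ 0.5741 -0.2236]
 [ 0.6201 -0.1147]
 [ 0.63   -0.1188]
 [ 0.5847 -0.2281]] [ 0.60221971 -0.17130827]
len 0.11829562953022923 yaw 1.174403885900338
tool shift 117.98631132699603 -0.6367423711490652 turn z 0.4002475234920599
rim [ 0.60228955 -0.17154318] 0.11254705728481298 0.17301384501251083
```

move_arm --targets '[[[60,0,30],[0,0,0.4],1],[[118,-0.6,60],[0,0,0.4],1],[[118,-0.6,120],[0,0,0.4],1],[[118,-0.6,180],[0,0,0.4],1],[[118,-0.6,220],[0,0,0.4],1],[[118,-0.6,220],[0,0,0.4],1],[[118,-0.6,220],[0,0,0.4],1]]'

```text
time: 4.38
tool_pos: [0.6037, -0.1727, 0.0841]
ee_rot: [3.138, -0.0, 1.174]
wrist_force: [0.4, 1.2, 0.8]
width: 0.0935
```

move_arm --targets '[[[0.7,-1.5,20],[0,0,0],1],[[0.7,-1.5,33],[0,0,0],1],[[0.7,-1.5,33],[0,0,0],1],[[0.7,-1.5,33],[0,0,0],-1],[[0.7,-1.5,33],[0,0,0],-1],[[0.7,-1.5,33],[0,0,0],-1],[[0.7,-1.5,33],[0,0,0],-1],[[0.7,-1.5,33],[0,0,0],-1],[[0.7,-1.5,33],[0,0,0],-1],[[0.7,-1.5,33],[0,0,0],-1]]'

```text
time: 5.62
tool_pos: [0.6012, -0.1716, 0.0484]
ee_rot: [-3.142, 0.0, 1.173]
wrist_force: [-1.1, -1.3, 0.2]
width: 0.0273
```

```bash
python3 - <<'E'
from h import *
print(status.get_obs())
E
```

```text
{'time': 5.625, 'joint_positions': array([-3.68599384e-01,  3.28992727e-01,  1.40056795e+00, -1.01890231e-04,
        1.41207587e+00,  2.95238469e-02]), 'qvel': array([-0.00050227, -0.00117248,  0.0007832 ,  0.00020423,  0.00062921,
        0.00059848]), 'joint_torque': array([-1.94013795e-03, -4.23381615e+01, -2.84600168e+01,  7.35907420e-02,
        1.46628928e-02,  1.30102785e-04]), 'tool_pos': array([ 0.60120521, -0.17157957,  0.04843333]), 'ee_rot': array([-3.14155175e+00,  1.01860680e-04,  1.17268920e+00]), 'wrist_force': array([-1.08816619, -1.26681054,  0.23016052]), 'wrist_torque': array([-0.10879045, -0.04003612,  0.00050685]), 'width': 0.027338079221931672}
```

move_arm --targets '[[[0,0,0],[0,0,0],-1],[[0,0,0],[0,0,0],-1],[[0,0,0],[0,0,0],-1],[[0,0,0],[0,0,0],-1],[[0,0,0],[0,0,0],-1]]'

```text
time: 6.25
tool_pos: [0.6015, -0.1717, 0.0486]
ee_rot: [3.141, 0.0, 1.173]
wrist_force: [2.4, -1.7, -2.2]
width: 0.0114
```

move_arm --targets '[[[0,0,-10],[0,0,0],-1],[[0,0,-30],[0,0,0],-1],[[0,0,-60],[0,0,0],-1],[[0,0,-90],[0,0,0],-1],[[0,0,-120],[0,0,0],-1],[[0,0,-120],[0,0,0],-1],[[0,0,-120],[0,0,0],-1],[[0,0,-120],[0,0,0],-1],[[0,0,-120],[0,0,0],-1]]'

```text
time: 7.38
tool_pos: [0.6005, -0.1713, 0.1666]
ee_rot: [-3.138, 0.0, 1.173]
wrist_force: [1.3, 0.4, -7.2]
width: 0.0119
```

```bash
python3 - <<'E'
from h import *
o=status.get_obs();print(o["tool_pos"],o["ee_rot"],o["wrist_force"],o["wrist_torque"],o["width"])
np.save('o3.npy',np.r_[o["tool_pos"],o["ee_rot"]])
a=snap("scene","s3.png");b=snap("wrist","w3.png")
cv2.imwrite('pics/m3.png',cv2.cvtColor(np.vstack([cv2.resize(a[120:270,100:300],(400,300)),cv2.resize(b,(400,300))]),cv2.COLOR_RGB2BGR))
E
```

```text
[ 0.60047869 -0.17128644  0.16664954] [-3.13840732e+00  1.84143865e-04  1.17270717e+00] [ 1.26927852  0.37182481 -7.17312018] [-0.02888503 -0.08682005 -0.04341113] 0.011853780848599409
```

View pics/m3.png

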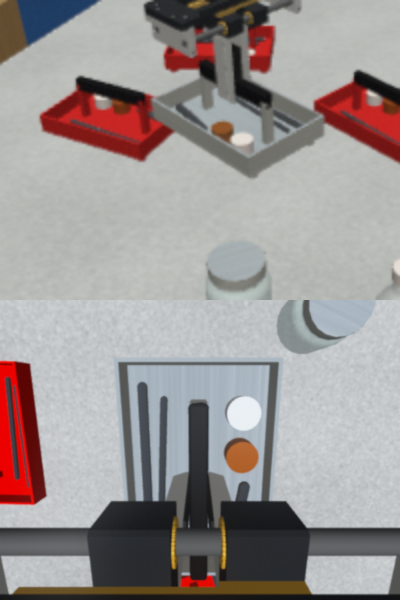

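The tray is lifted level and centred in the jaws. Next I'll carry it to above the lower tray, biased 1 mm away from both guides.

move_arm --targets '[[[20,-12,0],[0,0,-1],-1],[[55,-34,0],[0,0,-2.5],-1],[[95,-59,0],[0,0,-4],-1],[[135,-84,0],[0,0,-5.5],-1],[[175,-108,0],[0,0,-7],-1],[[215,-133,0],[0,0,-8.5],-1],[[255,-158,0],[0,0,-10],-1],[[290,-179,0],[0,0,-11.5],-1],[[315,-195,0],[0,0,-12.5],-1],[[332,-205,0],[0,0,-13.1],-1],[[341.6,-211.3,0],[0,0,-13.1],-1],[[341.6,-211.3,0],[0,0,-13.1],-1],[[341.6,-211.3,0],[0,0,-13.1],-1],[[341.6,-211.3,0],[0,0,-13.1],-1],[[341.6,-211.3,0],[0,0,-13.1],-1]]'

```text
time: 9.35
tool_pos: [0.5391, 0.2245, 0.1685]
ee_rot: [3.141, 0.0, 1.4]
wrist_force: [0.3, 0.2, -4.9]
width: 0.0117
```

```bash
cat > st.py <<'E'
from h import *
Ps=[]
o=status.get_obs();T=np.array([.5392,.2263]);ya=1.4014
hx=np.array([np.sin(ya),-np.cos(ya)]);hy=np.array([np.cos(ya),np.sin(ya)])
p=o["tool_pos"];d=p[:2]-T
print("t %.2f"%o["time"],p.round(4),"rpy",o["ee_rot"].round(4),"err hx,hy mm",(d@hx*1e3).round(2),(d@hy*1e3).round(2),"handle z",(p[2]+.0215).round(4),"F",o["wrist_force"].round(1),"Fhx,hy",np.round([o["wrist_force"][:2]@hx,o["wrist_force"][:2]@hy],1),"M",o["wrist_torque"].round(2),"w",round(o["width"],4))
E
python3 st.py; python3 -c "
from h import *
snap('wrist','x.png')" ; python3 st.py
```

```text
t 9.35 [0.5391 0.2245 0.1685] rpy [3.1415e+00 2.0000e-04 1.4002e+00] err hx,hy mm 0.23 -1.75 handle z 0.19 F [ 0.3  0.2 -4.9] Fhx,hy [0.3 0.2] M [-0.05 -0.06  0.01] w 0.0117
t 9.40 [0.5391 0.2247 0.1685] rpy [3.1415e+00 2.0000e-04 1.4005e+00] err hx,hy mm 0.16 -1.61 handle z 0.19 F [-0.   0.7 -6.5] Fhx,hy [-0.2  0.6] M [-0.06 -0.07  0.03] w 0.0119
```

move_arm --targets '[[[0.7,-1.2,15],[0,0,0],-1],[[0.7,-1.2,32],[0,0,0],-1],[[0.7,-1.2,46],[0,0,0],-1],[[0.7,-1.2,55],[0,0,0],-1],[[0.7,-1.2,55],[0,0,0],-1],[[0.7,-1.2,55],[0,0,0],-1],[[0.7,-1.2,55],[0,0,0],-1]]'

```text
time: 10.28
tool_pos: [0.5384, 0.2263, 0.1145]
ee_rot: [3.14, -0.001, 1.401]
wrist_force: [0.8, -0.2, -5.6]
width: 0.0119
```

```bash
python3 st.py; python3 - <<'E'
from h import *
b=snap("side","d1.png")
cv2.imwrite('pics/d1b.png',cv2.resize(b[180:330,100:260,::-1],None,fx=4,fy=4,interpolation=2))
E
python3 st.py
```

```text
t 10.28 [0.5384 0.2263 0.1145] rpy [ 3.1398e+00 -8.0000e-04  1.4014e+00] err hx,hy mm -0.75 -0.12 handle z 0.136 F [ 0.8 -0.2 -5.6] Fhx,hy [ 0.9 -0. ] M [-0.06 -0.06  0.04] w 0.0119
t 10.32 [0.5383 0.2263 0.1144] rpy [ 3.1401e+00 -7.0000e-04  1.4013e+00] err hx,hy mm -0.85 -0.15 handle z 0.1359 F [-0.3  0.1 -6.4] Fhx,hy [-0.3  0. ] M [-0.04 -0.07 -0.02] w 0.0118
```

View pics/d1b.png

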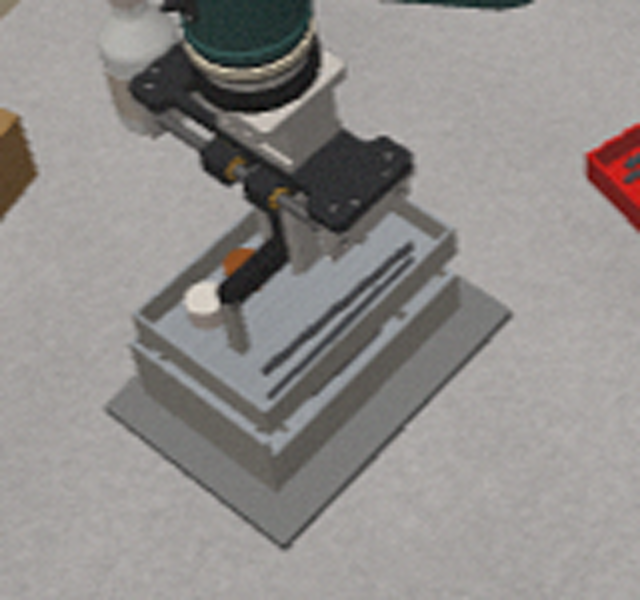

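The tray hangs level over the lower one and is well aligned. I'll keep lowering it in small steps and watch the force.

move_arm --targets '[[[-0.8,0,3],[0,0,0],-1],[[-0.8,0,5],[0,0,0],-1],[[-0.8,0,7],[0,0,0],-1],[[-0.8,0,9],[0,0,0],-1],[[-0.8,0,11],[0,0,0],-1],[[-0.8,0,12],[0,0,0],-1],[[-0.8,0,12],[0,0,0],-1]]'

```text
time: 11.2
tool_pos: [0.5376, 0.2253, 0.1013]
ee_rot: [-3.141, 0.0, 1.401]
wrist_force: [0.2, 0.6, -7.3]
width: 0.0117
```

```bash
python3 st.py
```

```text
t 11.20 [0.5376 0.2253 0.1013] rpy [-3.1414e+00  2.0000e-04  1.4013e+00] err hx,hy mm -1.38 -1.23 handle z 0.1228 F [ 0.2  0.6 -7.3] Fhx,hy [0.1 0.7] M [-0.07 -0.04  0.01] w 0.0117
```

move_arm --targets '[[[0.4,0.5,0],[0,0,0],-1],[[0.4,0.5,1],[0,0,0],-1],[[0.4,0.5,2],[0,0,0],-1],[[0.4,0.5,3],[0,0,0],-1],[[0.4,0.5,4],[0,0,0],-1],[[0.4,0.5,4],[0,0,0],-1]]'

```text
time: 11.95
tool_pos: [0.5384, 0.2257, 0.0982]
ee_rot: [3.141, -0.0, 1.401]
wrist_force: [-1.5, -0.6, -2.4]
width: 0.012
```

```bash
python3 st.py
```

```text
t 11.95 [0.5384 0.2257 0.0982] rpy [ 3.1409e+00 -3.0000e-04  1.4014e+00] err hx,hy mm -0.65 -0.69 handle z 0.1197 F [-1.5 -0.6 -2.4] Fhx,hy [-1.4 -0.8] M [-0.11  0.27 -0.03] w 0.012
```

move_arm --targets '[[[0,-0.5,0],[0,0,0],-1],[[0,-1,0],[0,0,0],-1],[[0,-1,0],[0,0,0],-1]]'

```text
time: 12.32
tool_pos: [0.5379, 0.2258, 0.0981]
ee_rot: [3.14, -0.0, 1.401]
wrist_force: [0.3, -0.3, -1.0]
width: 0.0118
```

```bash
python3 st.py
```

```text
t 12.32 [0.5379 0.2258 0.0981] rpy [ 3.1398e+00 -4.0000e-04  1.4012e+00] err hx,hy mm -1.17 -0.7 handle z 0.1196 F [ 0.3 -0.3 -1. ] Fhx,hy [ 0.3 -0.2] M [-0.17 -0.11 -0.04] w 0.0118
```

Resting on the landing surface. I'll find the guides by touch: ease up 1 mm, then go toward +x.

move_arm --targets '[[[0,0.5,-1.5],[0,0,0],-1],[[0,1,-1.5],[0,0,0],-1],[[0,1.5,-1.5],[0,0,0],-1],[[0,2,-1.5],[0,0,0],-1],[[0,2.5,-1.5],[0,0,0],-1],[[0,2.5,-1.5],[0,0,0],-1],[[0,2.5,-1.5],[0,0,0],-1]]'

```text
time: 13.2
tool_pos: [0.5397, 0.2253, 0.0987]
ee_rot: [-3.141, 0.0, 1.401]
wrist_force: [-0.8, -0.2, -6.6]
width: 0.0115
```

```bash
python3 st.py; python3 -c "
from h import *
snap('wrist','y.png')" ; python3 st.py
```

```text
t 13.20 [0.5397 0.2253 0.0987] rpy [-3.1413e+00  3.0000e-04  1.4012e+00] err hx,hy mm 0.63 -0.9 handle z 0.1202 F [-0.8 -0.2 -6.6] Fhx,hy [-0.7 -0.3] M [-0.06 -0.06 -0.04] w 0.0115
t 13.25 [0.5397 0.2253 0.0988] rpy [-3.1415e+00  2.0000e-04  1.4013e+00] err hx,hy mm 0.68 -0.87 handle z 0.1203 F [-0.6  0.7 -6.9] Fhx,hy [-0.7  0.6] M [-0.09 -0.1   0.03] w 0.0118
```

move_arm --targets '[[[0,0.5,0],[0,0,0],-1],[[0,1,0],[0,0,0],-1],[[0,1.5,0],[0,0,0],-1],[[0,2,0],[0,0,0],-1],[[0,2,0],[0,0,0],-1],[[0,2,0],[0,0,0],-1]]'

```text
time: 14.0
tool_pos: [0.5417, 0.225, 0.0989]
ee_rot: [3.142, 0.0, 1.401]
wrist_force: [1.1, 0.1, -6.3]
width: 0.0117
```

```bash
python3 st.py; python3 -c "
from h import *
snap('wrist','y.png')" ; python3 st.py
```

```text
t 14.00 [0.5417 0.225  0.0989] rpy [3.1416e+00 1.0000e-04 1.4013e+00] err hx,hy mm 2.7 -0.82 handle z 0.1204 F [ 1.1  0.1 -6.3] Fhx,hy [1.1 0.3] M [-0.04 -0.01 -0.01] w 0.0117
t 14.05 [0.5417 0.2251 0.0989] rpy [-3.1416e+00  1.0000e-04  1.4013e+00] err hx,hy mm 2.65 -0.81 handle z 0.1204 F [ 0.6  0.1 -6.6] Fhx,hy [0.6 0.2] M [-0.01 -0.03  0.  ] w 0.012
```

move_arm --targets '[[[0,0.5,0],[0,0,0],-1],[[0,1,0],[0,0,0],-1],[[0,1.5,0],[0,0,0],-1],[[0,2,0],[0,0,0],-1],[[0,2,0],[0,0,0],-1],[[0,2,0],[0,0,0],-1]]'

```text
time: 14.8
tool_pos: [0.5428, 0.2248, 0.0985]
ee_rot: [-3.14, 0.0, 1.402]
wrist_force: [-3.7, 1.0, -5.6]
width: 0.0115
```

```bash
python3 st.py; python3 -c "
from h import *
snap('wrist','y.png')" ; python3 st.py
```

```text
t 14.80 [0.5428 0.2248 0.0985] rpy [-3.1396e+00  4.0000e-04  1.4015e+00] err hx,hy mm 3.82 -0.83 handle z 0.12 F [-3.7  1.  -5.6] Fhx,hy [-3.8  0.3] M [0.13 0.96 0.03] w 0.0115
t 14.85 [0.5429 0.2248 0.0986] rpy [-3.1397e+00  4.0000e-04  1.4015e+00] err hx,hy mm 3.86 -0.83 handle z 0.1201 F [-4.7  0.4 -6.4] Fhx,hy [-4.7 -0.4] M [ 0.22  1.05 -0.  ] w 0.0121
```

Touched the +x guide, so the x centre is about 2.6 mm further than estimated. Backing off, then the same for +y.

move_arm --targets '[[[0,-1,0],[0,0,0],-1],[[0,-1.9,0],[0,0,0],-1],[[0.5,-1.9,0],[0,0,0],-1],[[1,-1.9,0],[0,0,0],-1],[[1.5,-1.9,0],[0,0,0],-1],[[2,-1.9,0],[0,0,0],-1],[[2.5,-1.9,0],[0,0,0],-1],[[2.5,-1.9,0],[0,0,0],-1],[[2.5,-1.9,0],[0,0,0],-1]]'

```text
time: 15.98
tool_pos: [0.5424, 0.227, 0.0991]
ee_rot: [3.141, 0.001, 1.401]
wrist_force: [-1.8, -3.4, -5.8]
width: 0.0116
```

```bash
python3 st.py; python3 -c "
from h import *
snap('wrist','y.png')" ; python3 st.py
```

```text
t 15.97 [0.5424 0.227  0.0991] rpy [3.1410e+00 9.0000e-04 1.4011e+00] err hx,hy mm 3.05 1.28 handle z 0.1206 F [-1.8 -3.4 -5.8] Fhx,hy [-1.2 -3.7] M [-0.73  0.49 -0.  ] w 0.0116
t 16.02 [0.5424 0.2271 0.0991] rpy [3.1410e+00 8.0000e-04 1.4011e+00] err hx,hy mm 3.05 1.29 handle z 0.1206 F [-2.1 -2.8 -5.8] Fhx,hy [-1.6 -3.1] M [-0.77  0.52  0.05] w 0.0118
```

move_arm --targets '[[[-1,-0.6,0],[0,0,0],-1],[[-1.5,-0.7,0],[0,0,0],-1],[[-1.5,-0.7,0],[0,0,0],-1],[[-1.5,-0.7,0.8],[0,0,0],-1],[[-1.5,-0.7,1.6],[0,0,0],-1],[[-1.5,-0.7,2.4],[0,0,0],-1],[[-1.5,-0.7,2.4],[0,0,0],-1]]'

```text
time: 16.9
tool_pos: [0.5413, 0.2264, 0.0964]
ee_rot: [-3.142, -0.0, 1.401]
wrist_force: [0.1, -0.3, -5.8]
width: 0.0119
```

```bash
python3 st.py; python3 -c "
from h import *
snap('wrist','y.png')" ; python3 st.py
```

```text
t 16.90 [0.5413 0.2264 0.0964] rpy [-3.1415e+00 -4.0000e-04  1.4015e+00] err hx,hy mm 2.03 0.45 handle z 0.1179 F [ 0.1 -0.3 -5.8] Fhx,hy [ 0.2 -0.2] M [-0.09 -0.08  0.02] w 0.0119
t 16.95 [0.5413 0.2264 0.0965] rpy [ 3.1415e+00 -4.0000e-04  1.4014e+00] err hx,hy mm 2.06 0.44 handle z 0.118 F [-0.3 -0.8 -6.1] Fhx,hy [-0.1 -0.8] M [-0.11 -0.    0.04] w 0.0118
```

Lugs are dropping in freely (below landing height, no load). Continuing down gently.

move_arm --targets '[[[0,0,0.8],[0,0,0],-1],[[0,0,1.6],[0,0,0],-1],[[0,0,2.4],[0,0,0],-1],[[0,0,3.2],[0,0,0],-1],[[0,0,4],[0,0,0],-1],[[0,0,4],[0,0,0],-1]]'

```text
time: 17.7
tool_pos: [0.5412, 0.2261, 0.0924]
ee_rot: [-3.141, 0.0, 1.401]
wrist_force: [-0.4, -0.2, -6.4]
width: 0.0119
```

```bash
python3 st.py
```

```text
t 17.70 [0.5412 0.2261 0.0924] rpy [-3.1415e+00  2.0000e-04  1.4013e+00] err hx,hy mm 2.04 0.16 handle z 0.1139 F [-0.4 -0.2 -6.4] Fhx,hy [-0.4 -0.3] M [-0.12 -0.01 -0.03] w 0.0119
```

move_arm --targets '[[[0,0,0.8],[0,0,0],-1],[[0,0,1.6],[0,0,0],-1],[[0,0,2.4],[0,0,0],-1],[[0,0,3.2],[0,0,0],-1],[[0,0,4],[0,0,0],-1],[[0,0,4.5],[0,0,0],-1],[[0,0,4.5],[0,0,0],-1],[[0,0,4.5],[0,0,0],-1]]'

```text
time: 18.7
tool_pos: [0.5414, 0.2262, 0.0885]
ee_rot: [3.141, -0.0, 1.401]
wrist_force: [-0.8, 0.5, -3.4]
width: 0.0118
```

```bash
python3 st.py
```

```text
t 18.70 [0.5414 0.2262 0.0885] rpy [ 3.1412e+00 -1.0000e-04  1.4014e+00] err hx,hy mm 2.17 0.25 handle z 0.11 F [-0.8  0.5 -3.4] Fhx,hy [-0.9  0.4] M [-0.04  0.18 -0.01] w 0.0118
```

move_arm --targets '[[[0,0,0.5],[0,0,0],-1],[[0,0,1],[0,0,0],-1],[[0,0,1],[0,0,0],-1],[[0,0,1],[0,0,0],-1]]'

```text
time: 19.2
tool_pos: [0.5415, 0.2262, 0.0878]
ee_rot: [3.141, -0.0, 1.401]
wrist_force: [-1.4, -0.6, 0.9]
width: 0.0117
```

```bash
python3 st.py; python3 - <<'E'
from h import *
b=snap("side","d2.png");a=snap("scene","d2s.png")
f=lambda x:cv2.resize(x[:,:,::-1],(400,400),interpolation=2)
cv2.imwrite('pics/d2b.png',np.hstack([f(b[190:330,110:250]),f(a[170:310,310:450])]))
E
python3 st.py
```

```text
t 19.20 [0.5415 0.2262 0.0878] rpy [ 3.1407e+00 -3.0000e-04  1.4013e+00] err hx,hy mm 2.32 0.3 handle z 0.1093 F [-1.4 -0.6  0.9] Fhx,hy [-1.3 -0.8] M [-0.13  0.58  0.06] w 0.0117
t 19.30 [0.5416 0.2262 0.0877] rpy [ 3.1407e+00 -3.0000e-04  1.4013e+00] err hx,hy mm 2.34 0.33 handle z 0.1092 F [-1.4 -1.   1.4] Fhx,hy [-1.2 -1.3] M [-0.18  0.53  0.01] w 0.012
```

View pics/d2b.png

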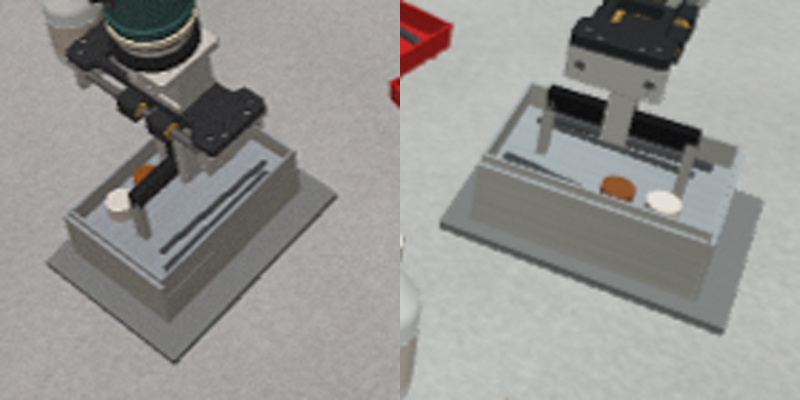

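It sits flat and home inside the guides (handle at 109 mm, carrying about 7.5 N). I'll unload, open and retreat.

move_arm --targets '[[[0,0,-0.5],[0,0,0],-1],[[0,0,-1],[0,0,0],-1],[[0,0,-1],[0,0,0],-1],[[0,0,-1],[0,0,0],1],[[0,0,-1],[0,0,0],1],[[0,0,-1],[0,0,0],1],[[0,0,-1],[0,0,0],1],[[0,0,-1],[0,0,0],1],[[0,0,-1],[0,0,0],1],[[0,0,-1],[0,0,0],1],[[0,0,-1],[0,0,0],1],[[0,0,-1],[0,0,0],1],[[0,0,-10],[0,0,0],1],[[0,0,-30],[0,0,0],1],[[0,0,-70],[0,0,0],1],[[0,0,-120],[0,0,0],1],[[-40,0,-170],[0,0,0],1],[[-100,0,-210],[0,0,0],1],[[-110,0,-210],[0,0,0],1],[[-110,0,-210],[0,0,0],1]]'

```text
time: 21.8
tool_pos: [0.5228, 0.1172, 0.2973]
ee_rot: [3.141, -0.001, 1.399]
wrist_force: [-0.3, 0.3, 0.3]
width: 0.0941
```

```bash
python3 st.py; python3 - <<'E'
from h import *
o=status.get_obs();c=cam("wrist",o)
w=snap("wrist","d3.png");b=snap("side","d3s.png")
big=cv2.resize(w[0:200,210:300],None,fx=4,fy=4,interpolation=2)
m=(big.max(2)<75).astype('uint8');k,l,s,_=cv2.connectedComponentsWithStats(m);i=1+s[1:,4].argmax()
r=cv2.minAreaRect(np.argwhere(l==i)[:,::-1].astype('float32'));bx=(cv2.boxPoints(r)+.5)/4-.5+[210,0]
for z in(.12,):
    W=np.array([ray(c,*p,z)[:2] for p in bx]);e=[np.linalg.norm(W[0]-W[1]),np.linalg.norm(W[1]-W[2])]
    d=W[1]-W[0] if e[0]>e[1] else W[2]-W[1];print(W.mean(0),e,np.arctan2(d[1],d[0]))
f=lambda x:cv2.resize(x,(400,400),interpolation=2)
cv2.imwrite('pics/d3b.png',np.hstack([f(b[190:330,110:250]),f(w[:250,130:380])])[:,:,::-1])
E
```

```text
t 21.80 [0.5228 0.1172 0.2973] rpy [ 3.1408e+00 -8.0000e-04  1.3995e+00] err hx,hy mm 2.2 -110.35 handle z 0.3188 F [-0.3  0.3  0.3] Fhx,hy [-0.3  0.3] M [-0.06 -0.13 -0.01] w 0.0941
[0.53963872 0.22743186] [np.float64(0.010668131439444766), np.float64(0.11796358004567066)] -1.740501647535311
```

View pics/d3b.png

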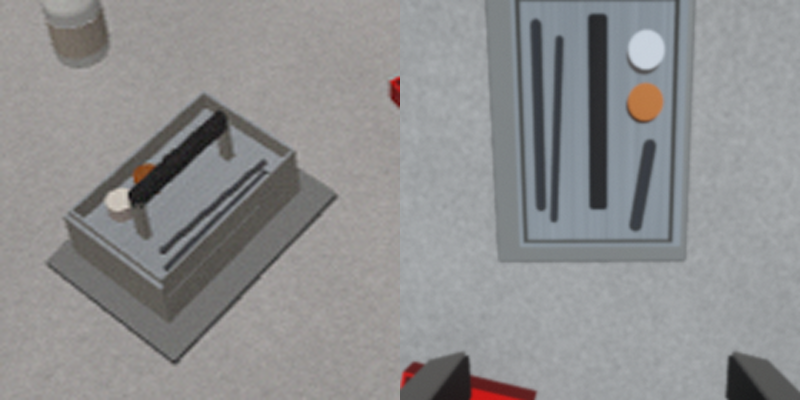

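The tray is stacked and released, and the measured handle position and yaw match the sockets. Handing in.

```bash
python3 -c "
from bench import order
print(order.close_job())"
```

```text
the job is handed in; nothing more can be done
None
```

The steel tray is stacked on the lower tray in the grey holder, and I handed the job in at about 22 s of the 53 s allowed. I gripped it by the black bar, carried it level and found both guides by touch. Then I lowered it until all four lugs were in, and let go only once it was home.

**Before release:** the handle was at about 109 mm, level, with roughly 7.5 N of load between the trays.

**After release:** the wrist camera put the handle at (0.5396, 0.2274) with yaw 1.401. My first reading of the sockets was (0.5394, 0.2269) with yaw 1.401. The pictures show the tray flat inside the guides and the gripper clear of everything. The bottle and jar were never approached; I did not measure their final positions.

**What disagreed:** on the first try the tray landed on the flat surface instead of in the sockets. The arm had to aim about 2 mm further along the holder's x than my first measurements said, and touching the guides gave the right position. The highest sideways force I saw was about 5 N.

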